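# Load the imaging track against its flip stop

### The arm

A 7-joint arm with a two-finger parallel gripper is mounted at the origin on the work surface. World frame = base frame: x ahead of the robot, y to its left, z up, the work surface at z = 0. Lengths are in m, angles in rad, forces in N, time in s.
With the tool pointing down it reaches from about 0.425 to 0.95 m from the base axis. Payload 4.7 kg.
Tool frame: the origin (TCP) lies on the centre line of the jaws, within the pads' length; the fingertips stand robot.nose_length ahead of it and the grasp point (between the pads) lies 8 mm behind it (robot.nose_length is the distance from the TCP to the fingertips, in m); z points along the fingers, x is the direction in which the jaws open and shut, and the axes are right-handed (so a half turn about z gives the same grasp; the last joint's range is limited). The gripper opens to 85 mm and grips with 20 to 120 N. Pads are 22 mm wide; open, the fingers measure 114 mm over their backs; the gripper's body (76 mm by 85 mm) begins 54 mm behind the grasp point. The pads swing forward as they close: fully open they stand 13 mm farther back than shut.
Start: joints at [1.122, 0.469, -0.049, 1.532, 0.024, 1.141, -0.082], TCP at [0.275, -0.616, 0.218] pointing down, gripper open.
Joint ranges: [-2.59, 2.59], [-0.33, 1.99], [-1.39, 1.29], [0.1, 2.45], [-1.04, 4.18], [0.21, 1.99], [-2.66, 2.66]. Speed limits (rad/s): [2.57, 2.57, 3.14, 3.14, 3.14, 3.14, 3.14].

### API

Orientations are given as [roll, pitch, yaw] about the fixed x, y, z axes, in that order (R = Rz(yaw) Ry(pitch) Rx(roll)).
In Python, from plant import robot gives the robot as it stands. Calls block until the motion is done:
- robot.goto(position, orientation): joint-space move of the TCP to a pose.
- robot.move_straight(position, vel=0.15, attitude=None, contact_N=None): straight line of the TCP; attitude=None keeps the orientation; vel is the mean speed in m/s. With contact_N (N) it stops when the force on the tool has changed by that much, and returns True; else False.
- robot.move_joints(angles): joint-space move.
- robot.grip(opening, strength=None): opening from 0.0 (shut) to 1.0 (fully open); strength is the grip in N (None keeps the last); returns when the fingers have stopped.
- robot.sleep(seconds).
- robot.inverse_kinematics(position, orientation): joint angles nearest the present ones, or None.
- robot.sense(): the state.
- robot.grab_frame(name): name is "scene" or "side" or "wrist"; returns a dict with "image" (420x560x3 uint8, red, green, blue), "range_z" (420x560 float32, m along the optical axis (not along the pixel's ray), 0 where there is no reading), "fx", "fy", "cx", "cy" (pixels), "R" (3x3) and "t" (3): a world point X has camera coordinates R X + t. Camera axes: x right, y down, z forward; pixel columns grow to the right and rows downward; lengths in m; the calibration is good to about 2 mm. The wrist camera is an equidistant fisheye: a pixel r from the principal point sees the ray r / f radians off the axis. A picture is of the moment at which its call begins.
A pose or a line that the arm cannot do raises robot.IKError and nothing moves.
- robot.close_job(): hands the job in, once; it reports no verdict.
The state is a dict: "t": time; "joint_pos": joint angles; "joint_velocities": joint speeds; "effort": joint torques, N m; "tcp_pos": TCP position; "tcp_rot": TCP orientation; "wrist_force": force on the tool from outside, world axes, zero at the start; "torque": the same for the moment, N m; "opening": opening from 0.0 (shut) to 1.0 (fully open).
Only numpy, scipy, OpenCV 4.12 (cv2) and the standard library are available. Lean on these libraries where they do the work, as an engineer would, in place of code of your own. Each camera call takes 0.05 s, during which the arm holds its last target. There are 200 camera calls.

### The job

Get the imaging track ready: lift the white setting block out of the track and lay it in the steel tray, flat on its base, flip the hinged stop fully down across the track, then set all three black carriers in the track and push the row up tight against the stop, with no gaps. After that, seat every round glass window on the bench in a carrier, one to a carrier, lying flat on all three balls between the posts, and leave the row tight against the stop, the stop down and the other things on the bench where they are.

Things in the scene. Friction and masses are not known exactly. Their poses are not given: they have to be found in the camera images.
- track: Fixed aluminium track, base 100 x 360 mm, 12 mm thick; origin under its centre, z up. Channel along its y, floor at z = 12 mm, 70 mm wide between two fences (8 mm wide, tops z = 22 mm), open at the -y end; the flip stop is near the +y end, hinged on the -x side. The flag turns between two steel cheeks there, 16 mm long in x, 30 mm high.
- stop_face (a point): Point on the channel's centre line, at floor level, in the plane of the stop face (track x 0, y +140, z 12 mm) that the first carrier's end bears on when the flag is down. Axes as the track's; the row extends from here to -y.
- flag_hinge (a point): Middle of the flag's hinge line, on the track at x -56, y +150, z 28 mm; axes as the track's; the hinge line runs along y.
- flag (a joint): Angle of the stop flag, rad: 0 upright (starts within 0.25 of it), pi/2 (hard limit) level across the channel; it swings over towards track +x. Steel bar 20 mm wide along the track, 10 mm thick, 100 mm long from the hinge; a 10 mm pin near its end sticks out 20 mm to track +y. Friction hinge, about 1 N at the end moves it; stays put. Down, it spans z 23-33 mm over the bench.
- flag_end (a point): Centre of the free end of the stop flag, 100 mm from its hinge line; z points along the bar away from the hinge.
- carrier_a: Black block 66 mm (x, across track) by 76 (y, along track) by 24 high, about 0.3 kg; origin under its centre; carriers are interchangeable, either way round. On top: three brass balls at 20 mm radius, tops at z 28 mm; outside them (+y and 120 degrees either side) three round-topped 6 mm steel posts at 33.5 mm radius, up to z 38 mm, leaving 30.5 mm from centre to each post.
- carrier_a_seat (a point): Centre of this carrier's three-point seat, at the level of the ball tops (28 mm above the carrier's underside).
- carrier_b: Black block 66 mm (x, across track) by 76 (y, along track) by 24 high, about 0.3 kg; origin under its centre; carriers are interchangeable, either way round. On top: three brass balls at 20 mm radius, tops at z 28 mm; outside them (+y and 120 degrees either side) three round-topped 6 mm steel posts at 33.5 mm radius, up to z 38 mm, leaving 30.5 mm from centre to each post.
- carrier_b_seat (a point): Centre of this carrier's three-point seat, at the level of the ball tops (28 mm above the carrier's underside).
- carrier_c: Black block 66 mm (x, across track) by 76 (y, along track) by 24 high, about 0.3 kg; origin under its centre; carriers are interchangeable, either way round. On top: three brass balls at 20 mm radius, tops at z 28 mm; outside them (+y and 120 degrees either side) three round-topped 6 mm steel posts at 33.5 mm radius, up to z 38 mm, leaving 30.5 mm from centre to each post.
- carrier_c_seat (a point): Centre of this carrier's three-point seat, at the level of the ball tops (28 mm above the carrier's underside).
- window_a: Round glass window in an aluminium rim: a disc 58 mm in diameter, 26 mm thick, edges bevelled 2 mm, both faces alike, about 0.14 kg; origin at the centre of one face (the underside at the start), z along its axis. Two or three such windows are present (None if absent, or held).
- window_a_mid (a point): Centre of this window, 13 mm from either face.
- window_b: Round glass window in an aluminium rim: a disc 58 mm in diameter, 26 mm thick, edges bevelled 2 mm, both faces alike, about 0.14 kg; origin at the centre of one face (the underside at the start), z along its axis. Two or three such windows are present (None if absent, or held).
- window_b_mid (a point): Centre of this window, 13 mm from either face.
- window_c: Round glass window in an aluminium rim: a disc 58 mm in diameter, 26 mm thick, edges bevelled 2 mm, both faces alike, about 0.14 kg; origin at the centre of one face (the underside at the start), z along its axis. Two or three such windows are present (None if absent, or held).
- window_c_mid (a point): Centre of this window, 13 mm from either face.
- block: White plastic setting block left in the track: base plate 64 mm (x) by 110 mm (y) by 12 mm, with an upright grip rib on top, 18 mm thick (x), 70 mm long (y), up to z 42 mm; about 0.22 kg; origin under its centre, z up. At the start it lies in the channel, its y along the track's y.
- tray: Fixed steel tray, 112 mm (x) by 150 mm (y) outside, 22 mm high, walls 4 mm, floor 4 mm thick; origin under its centre, z up. Left of the track; the block fits in it with its y along the tray's y.
- dish: Bystander: clear flat covered dish, 84 mm across, 19 mm high, lying near the parts at the right; origin under its centre.
- bottle: Bystander: glass bottle 64 mm across, 130 mm tall, at the left; origin under its centre.
- jar: Bystander: amber jar 72 mm across, 90 mm tall, at the right; origin under its centre.
There are look-alikes about, which are no part of the job. What is shaped like the carrier_a but orange is not meant.

How it is judged:
On the way, in this order (a step that is already met when the one before it is completed fails the run):
1. the white block lies upright in the tray and the stop flag is fully down across the track (x of block in the frame of tray between -0.03 and 0.03 m and y of block in the frame of tray between -0.03 and 0.03 m and z of block in the frame of tray below 0.008 m and angle between block's own z axis and vertical below 0.08 rad and contact force between block and the fingers below 0.1 N and value of joint flag above 1.5 rad), for 0.2 s.
2. all three carriers lie in the track as a closed row against the stop (value of joint flag above 1.5 rad and (y of carrier_a in the frame of track between 0.0995 and 0.104 m or y of carrier_a in the frame of track between 0.022 and 0.028 m or y of carrier_a in the frame of track between -0.0555 and -0.048 m) and x of carrier_a in the frame of track between -0.004 and 0.004 m and z of carrier_a in the frame of track between 0.01 and 0.014 m and angle between the y axis of each of carrier_a, carrier_b, carrier_c and the y axis of track, either way round below 0.06 rad and linear speed of each of carrier_a, carrier_b, carrier_c below 0.02 m/s and (y of carrier_b in the frame of track between 0.0995 and 0.104 m or y of carrier_b in the frame of track between 0.022 and 0.028 m or y of carrier_b in the frame of track between -0.0555 and -0.048 m) and x of carrier_b in the frame of track between -0.004 and 0.004 m and z of carrier_b in the frame of track between 0.01 and 0.014 m and (y of carrier_c in the frame of track between 0.0995 and 0.104 m or y of carrier_c in the frame of track between 0.022 and 0.028 m or y of carrier_c in the frame of track between -0.0555 and -0.048 m) and x of carrier_c in the frame of track between -0.004 and 0.004 m and z of carrier_c in the frame of track between 0.01 and 0.014 m), for 0.2 s.
3. every window present sits flat on the three balls of a carrier (((horizontal distance between window_a_mid and carrier_a_seat below 0.005 m and z of window_a_mid in the frame of carrier_a between 0.0395 and 0.0425 m and angle between the z axis of window_a and the z axis of carrier_a, either way round below 0.03 rad) or (horizontal distance between window_a_mid and carrier_b_seat below 0.005 m and z of window_a_mid in the frame of carrier_b between 0.0395 and 0.0425 m and angle between the z axis of window_a and the z axis of carrier_b, either way round below 0.03 rad) or (horizontal distance between window_a_mid and carrier_c_seat below 0.005 m and z of window_a_mid in the frame of carrier_c between 0.0395 and 0.0425 m and angle between the z axis of window_a and the z axis of carrier_c, either way round below 0.03 rad)) and linear speed of each of window_a, window_b, window_c below 0.02 m/s and contact force between each of window_a, window_b, window_c and the fingers below 0.1 N and ((horizontal distance between window_b_mid and carrier_a_seat below 0.005 m and z of window_b_mid in the frame of carrier_a between 0.0395 and 0.0425 m and angle between the z axis of window_b and the z axis of carrier_a, either way round below 0.03 rad) or (horizontal distance between window_b_mid and carrier_b_seat below 0.005 m and z of window_b_mid in the frame of carrier_b between 0.0395 and 0.0425 m and angle between the z axis of window_b and the z axis of carrier_b, either way round below 0.03 rad) or (horizontal distance between window_b_mid and carrier_c_seat below 0.005 m and z of window_b_mid in the frame of carrier_c between 0.0395 and 0.0425 m and angle between the z axis of window_b and the z axis of carrier_c, either way round below 0.03 rad)) and ((horizontal distance between window_c_mid and carrier_a_seat below 0.005 m and z of window_c_mid in the frame of carrier_a between 0.0395 and 0.0425 m and angle between the z axis of window_c and the z axis of carrier_a, either way round below 0.03 rad) or (horizontal distance between window_c_mid and carrier_b_seat below 0.005 m and z of window_c_mid in the frame of carrier_b between 0.0395 and 0.0425 m and angle between the z axis of window_c and the z axis of carrier_b, either way round below 0.03 rad) or (horizontal distance between window_c_mid and carrier_c_seat below 0.005 m and z of window_c_mid in the frame of carrier_c between 0.0395 and 0.0425 m and angle between the z axis of window_c and the z axis of carrier_c, either way round below 0.03 rad))), for 0.2 s.
At the end, for the whole second after the job is handed in: Block flat in tray; flag down (over 1.5 rad); carriers in a closed row: first within 2.5 mm of the stop, second and third within 4 and 5.5 mm of a gapless row; each window within 5 mm of a seat centre, middle 39.5-42.5 mm over the carrier underside, parallel within 0.03 rad, released, at rest (all of step 2 and all of step 3 and x of block in the frame of tray between -0.03 and 0.03 m and y of block in the frame of tray between -0.03 and 0.03 m and z of block in the frame of tray below 0.008 m and angle between block's own z axis and vertical below 0.08 rad and contact force between block and the fingers below 0.1 N); the robot touches nothing.
It fails at once if a bystander (dish, bottle, jar) is shoved more than 50 mm from its place or knocked over (distance of any of dish, bottle, jar from where it was at the start of the episode above 0.05 m or angle between any of dish, bottle, jar's own z axis and vertical above 0.6 rad).
Of window_a, window_b, window_c only 2 to 3 are there at a start; the rules pass over those that are not, and their reading is None.
At some moment in a run one of window_a, window_b, window_c, carrier_a, carrier_b, carrier_c may be knocked a few centimetres aside while the robot is not near it.
Once in a run the grip may slacken for a moment while it holds something.
It also fails if it takes over 208 s, if anything falls off the work surface, if the arm or the gripper's body presses on something with over 40 N, if the wrist force passes 120 N, or if a joint passes its speed limit or range.

## Working session

There is one attempt and no reset: what is moved stays moved. The work goes in short steps, each a Python script; the robot and the scene stay as the last script left them, time stands still between calls to the robot, and variables do not carry over. Pictures are saved under pics/ and viewed, about 12 in all and at most 16, crops included, and the job is handed in when it is done.

```bash
ls; mkdir -p pics
python3 - <<'E'
from plant import robot
import numpy as np, cv2
print(robot.nose_length, robot.sense())
for n in("scene","side"):
    f=robot.grab_frame(n); np.savez(f"{n}0.npz",**f); cv2.imwrite(f"pics/{n}0.png",cv2.resize(f["image"][:,:,::-1],(800,600)))
    print(n,f["fx"],f["fy"],f["cx"],f["cy"],f["R"],f["t"],(f["range_z"]>0).mean())
E
```

```text
pics
0.011 {'t': 0.0, 'joint_pos': array([ 1.122077  ,  0.4694865 , -0.04854775,  1.53367293,  0.02407286,
        1.14098441, -0.08227568]), 'joint_velocities': array([ 0.00103034,  0.00101982, -0.00098493, -0.0016145 ,  0.00063171,
        0.00060574, -0.00064953]), 'effort': array([-2.11146976e-04, -5.10302353e+01, -4.69219079e-02, -2.37715656e+01,
        1.06011875e-02,  7.52592052e-03,  1.18692631e-05]), 'tcp_pos': array([ 0.27487416, -0.61584392,  0.21663979]), 'tcp_rot': array([ 3.14152523e+00,  1.96570487e-03, -1.15097502e+00]), 'wrist_force': array([-0.05437349, -0.06976941,  0.13701319]), 'torque': array([ 0.04295535,  0.01797009, -0.00938132]), 'opening': 0.9961448954957136}
scene 497.87488633270965 497.87488633270965 272.39315035953 213.22677749119228 [[-0.67717775  0.73576382 -0.00904933]
 [ 0.58949192  0.53511056 -0.60510822]
 [-0.44037435 -0.41510033 -0.7960918 ]] [ 0.30122346 -0.22325024  2.07519618] 0.9947789115646258
side 529.1672779922105 529.1672779922105 282.4897231612092 210.78687129599598 [[-0.95942326 -0.28195746 -0.00264534]
 [-0.17884291  0.61575254 -0.76737476]
 [ 0.21799591 -0.73576409 -0.64119341]] [0.43421685 0.13988507 1.42584984] 0.9961139455782313
```

View pics/scene0.png

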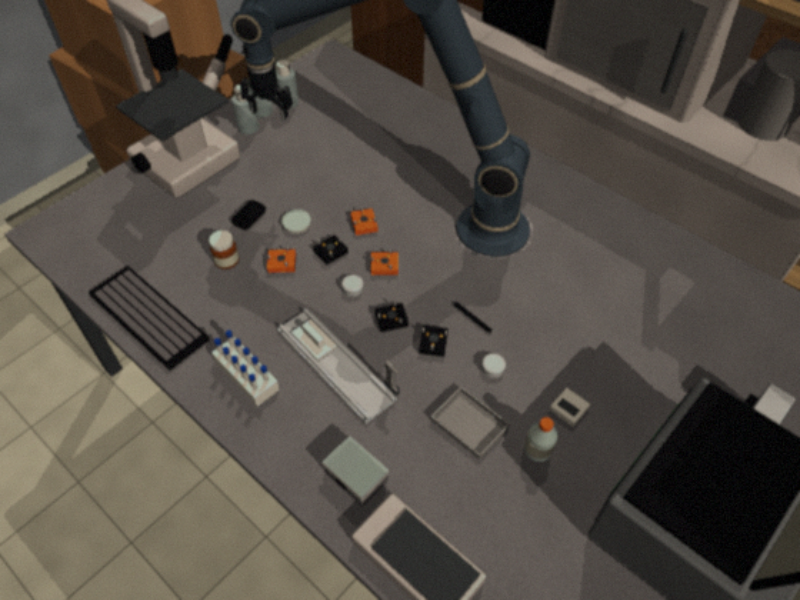

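View pics/side0.png

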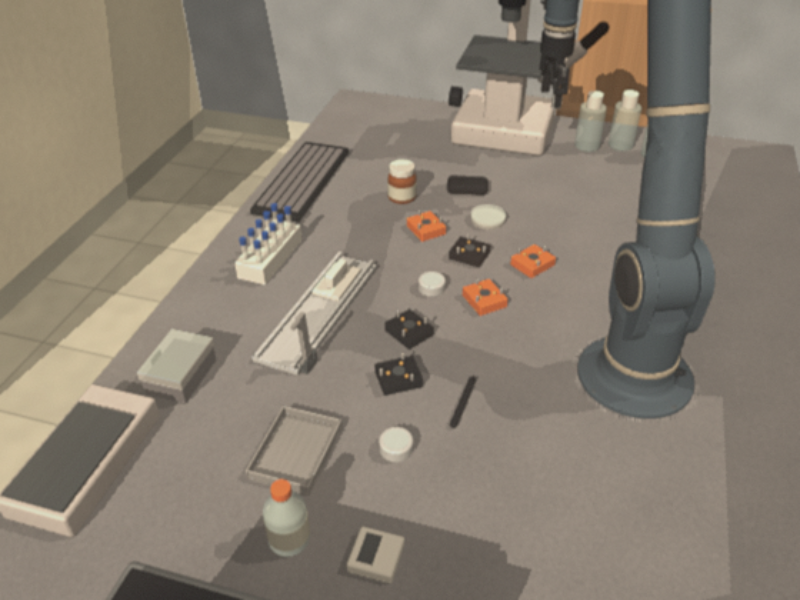

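Scene view: the black carriers are at (330,248), (392,316) and (433,340). The orange look-alikes at (364,221), (281,260) and (384,263) are excluded by colour. The white discs are at (352,285) and (494,365), with a wider, flatter one at (297,221) that is probably the dish. The side view agrees: discs at (432,283) and (396,443), dish at (488,216), upright flag at (303,340). Next I'll triangulate these.

```bash
cat > h.py <<'E'
import numpy as np, cv2
from plant import robot
def ray(f,u,v,wrist=False):
    x=(np.asarray(u,float)-f["cx"])/f["fx"]; y=(np.asarray(v,float)-f["cy"])/f["fy"]
    if wrist:
        r=np.hypot(x,y)+1e-12; d=np.stack([np.sin(r)*x/r,np.sin(r)*y/r,np.cos(r)],-1)
    else: d=np.stack([x,y,np.ones_like(x)],-1)
    R=np.asarray(f["R"]); return -R.T@np.asarray(f["t"]), d@R
def plane(f,u,v,z,wrist=False):
    c,d=ray(f,u,v,wrist); return c+d*((z-c[2])/d[...,2])[...,None]
def tri(rs):
    A=0;b=0
    for c,d in rs:
        d=d/np.linalg.norm(d); P=np.eye(3)-np.outer(d,d); A=A+P; b=b+P@c
    X=np.linalg.solve(A,b); return X,[np.linalg.norm(np.cross(X-c,d/np.linalg.norm(d))) for c,d in rs]
E
python3 - <<'E'
from h import *
S=dict(np.load("scene0.npz"));D=dict(np.load("side0.npz"));k=.7
P=dict(winA=((352,280),(432,278)),winB=((494,360),(396,436)),dish=((297,219),(488,214)),car1=((330,247),(470,248)),car2=((392,315),(410,325)),car3=((433,338),(399,372)),
 rib=((313,332),(336,272)),tr_stop_far=((364,420),(254,358)),tr_open_r=((303,311),(376,262)),tr_open_l=((278,324),(343,254)),tr_stop_near=((396,396),(298,372)),flagtip=((391,362),(301,316)),flagbase=((393,390),(306,360)),bottle=((547,424),(281,488)),jar=((222,238),(402,165)),
 tray1=((432,421),(248,459)),tray2=((460,387),(290,409)),tray3=((508,426),(341,419)),tray4=((482,456),(306,490)),pen=((471,316),(463,402)))
for n,(a,b) in P.items():
    X,e=tri([ray(S,a[0]*k,a[1]*k),ray(D,b[0]*k,b[1]*k)]); print(n,X.round(3),np.round(e,3))
f=robot.grab_frame("wrist");cv2.imwrite("pics/wrist0.png",f["image"][:,:,::-1])
s=robot.sense();c=-f["R"].T@f["t"];print(f["fx"],f["cx"],f["cy"],c,s["tcp_pos"],f["R"].round(3))
E
```

```text
winA [ 0.432 -0.148  0.029] [0.001 0.001]
winB [0.38  0.293 0.033] [0. 0.]
dish [ 0.369 -0.435  0.019] [0. 0.]
car1 [ 0.381 -0.286  0.019] [0.001 0.001]
car2 [0.439 0.005 0.02 ] [0.002 0.002]
car3 [0.422 0.132 0.018] [0. 0.]
rib [ 0.628 -0.093  0.044] [0.002 0.002]
tr_stop_far [0.706 0.159 0.004] [0.001 0.001]
tr_open_r [ 0.577 -0.192  0.003] [0.005 0.005]
tr_open_l [ 0.655 -0.203  0.006] [0. 0.]
tr_stop_near [0.608 0.174 0.007] [0.002 0.002]
flagtip [0.6   0.151 0.129] [0.001 0.001]
flagbase [0.602 0.156 0.018] [0.004 0.004]
bottle [0.487 0.507 0.126] [0.002 0.002]
jar [ 0.597 -0.477  0.093] [0.001 0.001]
tray1 [ 0.614  0.32  -0.017] [0.047 0.047]
tray2 [0.541 0.319 0.099] [0.019 0.019]
tray3 [0.485 0.389 0.084] [0.059 0.059]
tray4 [ 0.535  0.382 -0.089] [0.023 0.023]
pen [0.293 0.155 0.001] [0.002 0.002]
325.19226210127806 279.0973153769398 207.17079359033534 [ 0.34303263 -0.58628991  0.37132736] [ 0.27495253 -0.61597911  0.216911  ] [[ 0.407 -0.913 -0.001]
 [-0.876 -0.39   0.285]
 [-0.261 -0.115 -0.959]]
```

View pics/wrist0.png

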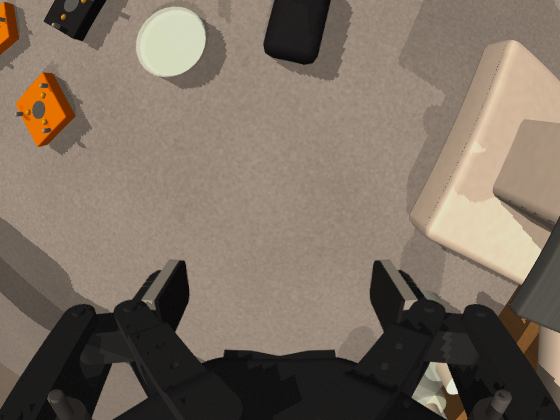

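The wrist camera sits 74 mm to the tool's -y and 155 mm behind the TCP. I'll check reach, then survey from above.

Run:
```python
from h import *
q=[np.pi,0,0]
for p in [(.43,-.148),(.38,.293),(.38,-.286),(.44,.005),(.42,.13),(.55,-.2),(.55,.1),(.63,-.09),(.65,.05),(.55,.33)]:
    print(p,[(y,None if (a:=robot.inverse_kinematics([*p,.2],[np.pi,0,y])) is None else (round(a[0],2),round(a[6],2))) for y in(-3.,-2.4,-1.57,-.8,0,.8,1.57,2.4)])
def snap(n,p,y):
    robot.goto(p,[np.pi,0,y]); robot.sleep(.2)
    f=robot.grab_frame("wrist"); np.savez(n+".npz",**f); cv2.imwrite(f"pics/{n}.png",f["image"][:,:,::-1])
    print(n,robot.sense()["t"],robot.sense()["tcp_pos"])
for n,p,y in [("wa",(.5,-.2,.32),1.57),("wb",(.5,0.1,.32),1.57),("wc",(.5,.28,.32),1.57)]:
    try: snap(n,p,y)
    except robot.IKError as e: print(n,e)
for n,p,y in [("wd",(.52,.28,.32),-1.57),("we",(.52,.05,.32),-1.57),("wf",(.52,-.12,.32),-1.57)]:
    try: snap(n,p,y)
    except robot.IKError as e: print(n,e)
```

```text
(0.43, -0.148) [(-3.0, (np.float64(-0.74), np.float64(-2.49))), (-2.4, (np.float64(0.38), np.float64(-2.19))), (-1.57, (np.float64(0.5), np.float64(-1.38))), (-0.8, (np.float64(0.61), np.float64(-0.64))), (0, (np.float64(0.72), np.float64(0.14))), (0.8, (np.float64(0.81), np.float64(0.91))), (1.57, (np.float64(0.92), np.float64(1.64))), (2.4, (np.float64(1.23), np.float64(2.3)))]
(0.38, 0.293) [(-3.0, (np.float64(0.21), np.float64(2.15))), (-2.4, None), (-1.57, (np.float64(0.14), np.float64(-2.65))), (-0.8, (np.float64(0.08), np.float64(-1.84))), (0, (np.float64(0.11), np.float64(-1.06))), (0.8, (np.float64(0.15), np.float64(-0.28))), (1.57, (np.float64(0.25), np.float64(0.38))), (2.4, (np.float64(0.21), np.float64(1.26)))]
(0.38, -0.286) [(-3.0, (np.float64(0.44), np.float64(-2.42))), (-2.4, (np.float64(0.53), np.float64(-1.84))), (-1.57, (np.float64(0.66), np.float64(-1.04))), (-0.8, (np.float64(0.79), np.float64(-0.3))), (0, (np.float64(0.93), np.float64(0.46))), (0.8, (np.float64(1.05), np.float64(1.23))), (1.57, (np.float64(1.17), np.float64(1.95))), (2.4, (np.float64(1.51), np.
[... 2226 characters left out ...]
, (2.4, (np.float64(0.58), np.float64(1.71)))]
(0.55, 0.33) [(-3.0, (np.float64(0.13), np.float64(2.13))), (-2.4, (np.float64(-1.32), np.float64(-2.45))), (-1.57, (np.float64(-0.0), np.float64(-2.57))), (-0.8, (np.float64(0.04), np.float64(-1.85))), (0, (np.float64(0.09), np.float64(-1.1))), (0.8, (np.float64(0.1), np.float64(-0.31))), (1.57, (np.float64(0.1), np.float64(0.46))), (2.4, (np.float64(0.13), np.float64(1.25)))]
wa 2.1667 [ 0.49985283 -0.20061719  0.31976268]
wb 3.5667 [0.50035362 0.0987771  0.31985048]
wc 4.5667 [0.50081076 0.27829062 0.32004363]
wd 7.3 [0.52000058 0.27997111 0.31998807]
we 8.4667 [0.52006363 0.05157512 0.3198788 ]
wf 9.4333 [ 0.52028815 -0.11836078  0.32003835]
```

Run:
```python
from h import *
I=lambda n:cv2.resize(cv2.imread(f"pics/{n}.png"),(400,300),interpolation=cv2.INTER_AREA)
cv2.imwrite("pics/mont.png",np.vstack([np.hstack([I("wa"),I("wb")]),np.hstack([I("wd"),I("we")])]))
```

```text
(no output)
```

View pics/mont.png

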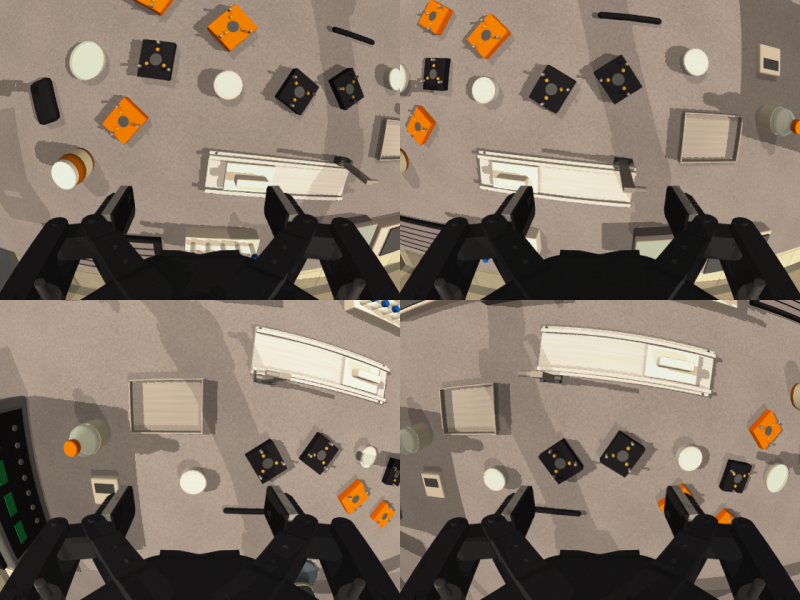

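The montage shows two white discs about 58 mm wide, at wa (228,85) and wb (697,62). The wider, flatter disc at wa (86,62) is the dish. Three black carriers show clearly next to four orange look-alikes. Next I'll measure the carriers by their balls, the discs by contour, and the track on an ortho-rectified plane.

```bash
cat >> h.py <<'E'
def proj(f,X):
    p=np.asarray(X)@np.asarray(f["R"]).T+np.asarray(f["t"]); r=np.hypot(p[...,0],p[...,1]); th=np.arctan2(r,p[...,2])
    return f["cx"]+f["fx"]*th*p[...,0]/r, f["cy"]+f["fy"]*th*p[...,1]/r
def ortho(f,z,c,ex,size,res):
    """rectified view of plane z; rows along ex, columns along ey (ex turned +90deg); centre c"""
    w,h=size; ex=np.array([np.cos(ex),np.sin(ex)]); ey=np.array([-ex[1],ex[0]])
    j,i=np.meshgrid(np.arange(w),np.arange(h)); P=np.asarray(c)+((i-h/2)*res)[...,None]*ex+((j-w/2)*res)[...,None]*ey
    u,v=proj(f,np.dstack([P,np.full(P.shape[:2],z)]))
    return cv2.remap(f["image"],u.astype(np.float32),v.astype(np.float32),cv2.INTER_CUBIC)
def blobs(mask,amin,rows=260):
    m=mask.astype(np.uint8); m[rows:]=0
    return [c for c in cv2.findContours(cv2.morphologyEx(m,cv2.MORPH_CLOSE,np.ones((5,5))),cv2.RETR_EXTERNAL,cv2.CHAIN_APPROX_NONE)[0] if cv2.contourArea(c)>amin]
def hsv(f): return cv2.cvtColor(cv2.GaussianBlur(f["image"],(3,3),0),cv2.COLOR_RGB2HSV)
def carriers(f,zb=.026,rows=260):
    """[(x,y,yaw,balls)]: carriers from brass balls within dark blobs, yaw = direction of +y minus 90deg"""
    H=hsv(f); out=[]
    dark=H[...,2]<62; brass=(H[...,1]>110)&(H[...,2]>75)&(H[...,0]<32)
    for c in blobs(dark,400,rows):
        m=np.zeros(dark.shape,np.uint8); cv2.drawContours(m,[cv2.convexHull(c)],-1,1,-1); m=cv2.erode(m,np.ones((3,3)))
        n,l,s,ct=cv2.connectedComponentsWithStats((brass&(m>0)).astype(np.uint8))
        k=[i for i in range(1,n) if s[i,4]>=3]
        if len(k)<3: continue
        k=sorted(k,key=lambda i:-s[i,4])[:3]; b=plane(f,ct[k,0],ct[k,1],zb,True)[:,:2]; o=b.mean(0)
        if abs(np.linalg.norm(b-o,axis=1)-.02).max()>.005: continue
        P=plane(f,*c[:,0].T.astype(float),.024,True)[:,:2]; e=np.radians(cv2.minAreaRect((P*1e3).astype(np.float32))[2])
        a=np.arctan2(*(b-o).T[::-1])-np.pi/2; z=np.exp(1j*3*a).mean(); a3=np.angle(z)/3+np.arange(3)*2*np.pi/3
        yaw=min(a3,key=lambda q:abs((q-e+np.pi/4)%(np.pi/2)-np.pi/4)); out.append((*o,(yaw+np.pi)%(2*np.pi)-np.pi,np.degrees((yaw-e+np.pi/4)%(np.pi/2)-np.pi/4)))
    return out
def discs(f,z=.026,rows=260):
    """[(x,y,diam)] of pale greenish-white round tops"""
    H=hsv(f); out=[]
    for c in blobs((H[...,2]>195)&(H[...,1]<50),300,rows):
        P=(plane(f,*c[:,0].T.astype(float),z,True)[:,:2]*1e3).astype(np.float32); (x,y),(a,b),_=cv2.fitEllipse(P)
        if abs(a-b)<.2*b and 40<b<110: out.append((x/1e3,y/1e3,a,b))
    return out
E
python3 - <<'E'
from h import *
np.set_printoptions(precision=4,suppress=True)
F={n:dict(np.load(n+".npz")) for n in("wa","wb","wc","wd","we","wf")}
for n,f in F.items():
    print(n,"C",*[np.round(c,4) for c in carriers(f)]); print("   D",*[np.round(c,4) for c in discs(f)])
cv2.imwrite("pics/ortho.png",np.vstack([ortho(F[n],.022,(.64,-.015),-.1,(600,280),.0007) for n in("we","wf")])[:,:,::-1])
E
```

```text
wa C [ 0.4438  0.0035 -2.1562 -0.428 ] [ 0.427   0.1333 -0.9867 -0.0455] [ 0.3849 -0.2841  1.4033  0.4056]
   D [ 0.6279 -0.5272 62.7558 74.0371] [ 0.4364 -0.1452 53.693  54.2489] [ 0.3743 -0.4319 78.4202 78.795 ]
wb C [ 0.4433  0.0052 -2.1435  0.204 ] [ 0.3846 -0.2822  1.396  -0.4576] [ 0.4267  0.1347 -0.9896  0.3433]
   D [ 0.4364 -0.1433 54.2851 55.2437] [ 0.3835  0.2937 53.3774 54.5672]
wc C [ 0.4434  0.0063 -2.1454 -0.1114] [ 0.4267  0.1358 -0.9915  0.353 ]
   D [ 0.4394 -0.1424 48.5529 56.5134] [ 0.3832  0.2949 54.9038 55.436 ]
wd C [ 0.4277  0.136  -0.9974 -0.4398] [ 0.4445  0.0064 -2.1572 -0.0455]
   D [ 0.4384 -0.1426 48.7972 56.4774]
we C [ 0.3868 -0.282   1.3676 -1.5763] [ 0.4279  0.1346 -0.993  -0.0365] [ 0.4447  0.0051 -2.1552 -0.2892]
   D [ 0.4377 -0.1435 53.9387 55.0366]
wf C [ 0.4281  0.1335 -0.9807  0.526 ] [ 0.445   0.004  -2.1563 -0.6328]
   D [ 0.3854  0.2925 51.8011 52.6137] [ 0.4378 -0.1446 53.9516 54.8576] [ 0.6042 -0.5398 70.2608 70.5418]
```

View pics/ortho.png

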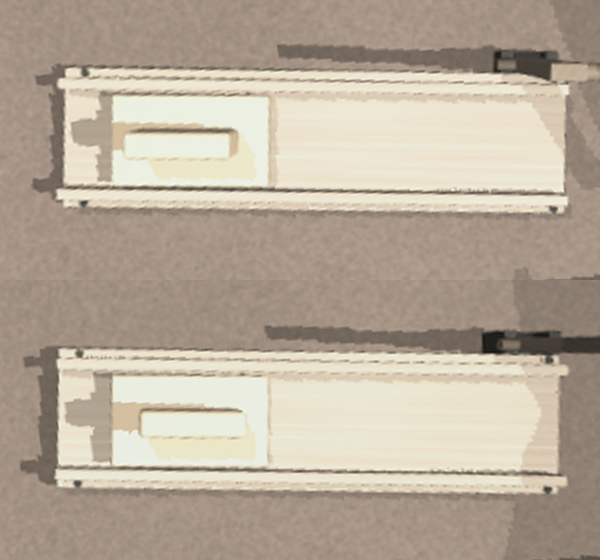

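Carriers and discs agree across views to about 2 mm, and the drift with baseline says to use a plane about 2.5 mm lower. The ortho view shows the track rotated by about -0.11 rad, the block's rib at (180,143), and the flag standing at the upper right (540,62). Now a closer look at the track and tray with edge fits, plus a fingertip height probe on the bench.

```bash
cat >> h.py <<'E'
ZB=-.0025   # plane height bias of the wrist camera
def snap(n,p,y,settle=.25):
    robot.goto(p,[np.pi,0,y]); robot.sleep(settle); f=robot.grab_frame("wrist"); np.savez(n+".npz",**f); cv2.imwrite(f"pics/{n}.png",f["image"][:,:,::-1]); return f
E
python3 - <<'E'
from h import *
np.set_printoptions(precision=4,suppress=True)
for n,y in(("ta",-.1),("tb",-.02),("tc",.06)):
    f=snap(n,(.565,y,.26),-1.68)
    res=.0005;w,h=800,280;c=np.array([.645,-.015]);a=-.11
    o=ortho(f,.012+ZB,c,a,(w,h),res); H=cv2.cvtColor(o,cv2.COLOR_RGB2HSV); m=((H[...,2]>165)).astype(np.uint8)
    m=cv2.morphologyEx(m,cv2.MORPH_OPEN,np.ones((5,5)))
    k,l,s,_=cv2.connectedComponentsWithStats(m); i=1+np.argmax(s[1:,4]); m=l==i
    cols=np.where(m.sum(0)>100)[0]; top=np.array([np.where(m[:,j])[0][0] for j in cols]);bot=np.array([np.where(m[:,j])[0][-1]+1 for j in cols])
    def fit(x,y):
        for _ in range(8):
            p=np.polyfit(x,y,1); r=abs(np.polyval(p,x)-y); g=r<max(1.5,np.median(r)*2); x,y=x[g],y[g]
        return p,len(x)
    pt,nt=fit(cols,top);pb,nb=fit(cols,bot)
    print(n,"slopes",pt[0],pb[0],nt,nb,"ends",cols[0],cols[-1],"len",(cols[-1]-cols[0])*res)
    jm=(cols[0]+cols[-1]+1)/2; im=(np.polyval(pt,jm)+np.polyval(pb,jm))/2
    ex=np.array([np.cos(a),np.sin(a)]);ey=np.array([-ex[1],ex[0]])
    print("   width",(np.polyval(pb,jm)-np.polyval(pt,jm))*res,"centre",c+(im-h/2)*res*ex+(jm-w/2)*res*ey,"yaw",a-(pt[0]+pb[0])/2)
    cv2.imwrite(f"pics/o_{n}.png",o[:,:,::-1])
f=snap("td",(.5,.33,.30),-1.57)
robot.goto([.5,.22,.12],[np.pi,0,0]); robot.grip(.25); print(robot.move_straight([.5,.22,.0],vel=.05,contact_N=4),robot.sense()["tcp_pos"],robot.sense()["opening"])
robot.move_straight([.5,.22,.04]); robot.grip(.85); print(robot.move_straight([.5,.22,.0],vel=.05,contact_N=4),robot.sense()["tcp_pos"],robot.sense()["opening"])
robot.move_straight([.5,.22,.06]);print(robot.sense()["t"])
A=cv2.imread("pics/o_tb.png");B=cv2.resize(cv2.imread("pics/td.png"),(400,300))
cv2.imwrite("pics/m2.png",np.vstack([A,np.hstack([B,np.zeros_like(B)])]))
E
```

```text
ta slopes 0.0031132405330022185 0.0037523997003709214 649 693 ends 57 776 len 0.3595
   width 0.09976248465388173 centre [ 0.6427 -0.0062] yaw -0.11343282011668657
tb slopes 0.004629400898822043 0.003962585368848161 604 712 ends 56 776 len 0.36
   width 0.08486493103038063 centre [ 0.6345 -0.0055] yaw -0.11429599313383511
tc slopes 0.004265599538072124 0.002930204930761916 626 691 ends 56 776 len 0.36
   width 0.10065511900974804 centre [ 0.6426 -0.0064] yaw -0.11359790223441701
False [0.5001 0.22   0.0002] 0.24881017620265336
False [0.5002 0.2202 0.0002] 0.8492582961147411
19.975
```

View pics/m2.png

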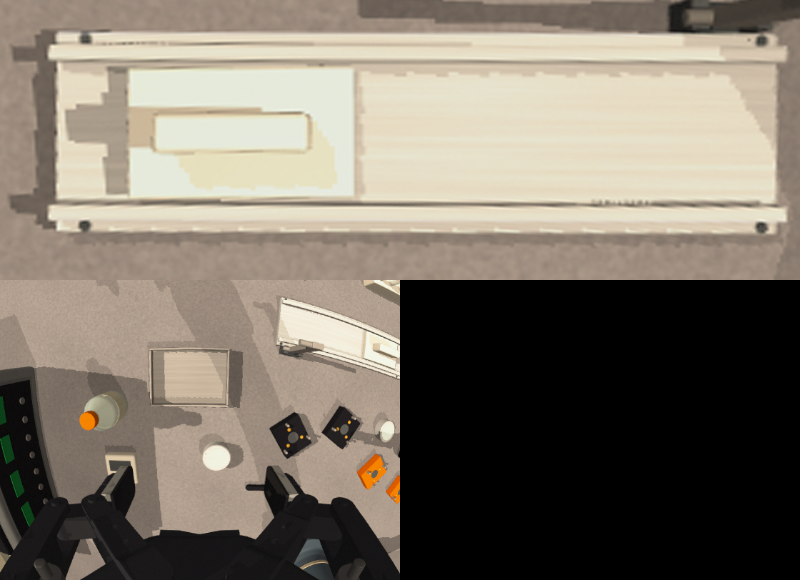

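Width 99.8–100.7 mm and length 360 mm match the track, so its centre is (0.6427,-0.0063) with yaw -0.1136. The third fit lost a strip and I'm discarding it. The finger probe found no contact, so I'll probe again with a wider range. Tray corners are at (150,349)–(229,406).

Run:
```python
from h import *
np.set_printoptions(precision=4,suppress=True)
f=dict(np.load("td.npz"))
u=np.array([150,229,229,150])*1.4;v=(np.array([349,349,406,406])-280)*1.4
P=plane(f,u,v,.022+ZB,True); print(P,P.mean(0))
r=cv2.minAreaRect((P[:,:2]*1e3).astype(np.float32));print(r)
for g in(0,.22,.75):
    robot.grip(g); robot.sleep(.1); c=robot.move_straight([.5,.22,-.016],vel=.04,contact_N=5); s=robot.sense(); print(g,c,s["tcp_pos"],s["opening"],s["wrist_force"],robot.nose_length); robot.move_straight([.5,.22,.04])
print(robot.sense()["t"])
```

```text
[[0.6    0.4204 0.0195]
 [0.5982 0.2735 0.0195]
 [0.4898 0.2718 0.0195]
 [0.4906 0.424  0.0195]] [0.5446 0.3474 0.0195]
((544.8882446289062, 347.6173095703125), (152.20741271972656, 109.36722564697266), 89.68414306640625)
0 True [ 0.5     0.22   -0.0135] -0.00278990684878848 [-1.0649 -0.7177  3.4214] 0.011
0.22 True [ 0.4999  0.22   -0.0133] 0.22230174374223455 [-0.08   -0.8779  5.3947] 0.011
0.75 False [ 0.5002  0.2201 -0.0158] 0.750457333837728 [ 0.4686 -0.505   0.7131] 0.011
27.7833
```

The probe gives a contact height that disagrees with nose_length: the tips appear to be behind the TCP. I'll check against a picture.

Run:
```python
from h import *
def pp(f,X):
    p=np.asarray(f["R"])@X+f["t"]; return f["cx"]+f["fx"]*p[0]/p[2],f["cy"]+f["fy"]*p[1]/p[2]
robot.grip(0); out=[]
for z in(.03,-.011):
    c=robot.move_straight([.5,.22,z],vel=.05,contact_N=6);robot.sleep(.2)
    T=robot.sense()["tcp_pos"]; print(c,T,robot.sense()["wrist_force"],robot.sense()["tcp_rot"])
    for n in("side","scene"):
        f=robot.grab_frame(n);k=8 
        u,v=pp(f,T); u0,v0=int(u)-25,int(v)-22
        im=cv2.resize(np.ascontiguousarray(f["image"][v0:v0+37,u0:u0+50,::-1]),(400,296),interpolation=cv2.INTER_CUBIC)
        for X,col in((T,(0,0,255)),(T-[0,0,.011],(0,255,0)),(np.array([T[0],T[1],0]),(255,0,0))):
            a,b=pp(f,X); cv2.circle(im,(int((a+.5-u0)*8),int((b+.5-v0)*8)),4,col,1)
        out.append(im)
robot.move_straight([.5,.22,.1])
cv2.imwrite("pics/tip.png",np.vstack([np.hstack(out[:2]),np.hstack(out[2:])]))
```

```text
False [0.50011597 0.22008581 0.03009839] [ 0.34916817 -0.41657269  0.81670715] [ 3.13963443e+00  3.78956350e-03 -7.58400030e-05]
False [ 0.50022782  0.22007889 -0.01067498] [0.01532825 0.18972626 0.27914796] [ 3.13973606e+00  3.45075736e-03 -1.69696890e-04]
```

View pics/tip.png

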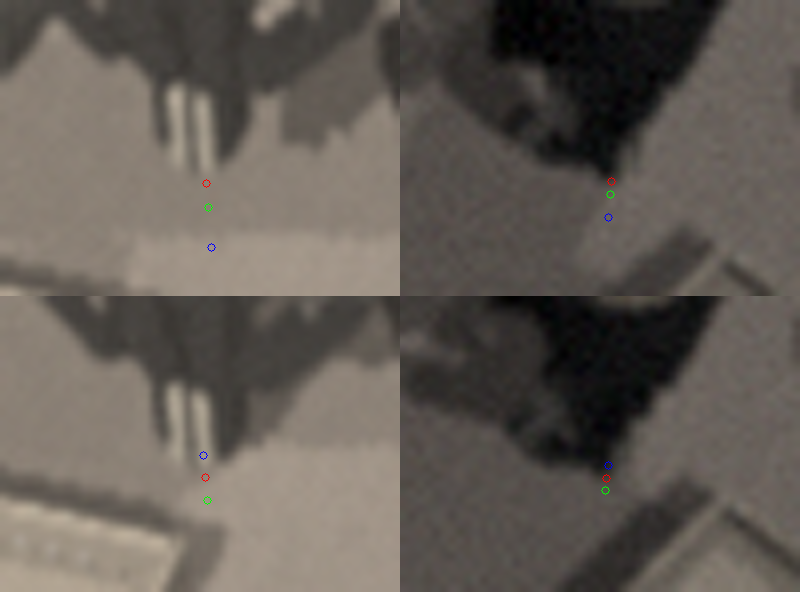

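The picture confirms the probe: fingertips end about 12 mm behind the reported TCP (red), not 11 mm ahead. I'll use the probed tip heights. The jaws are centred on tool x in the wrist view. Next, finish the open-jaw probe and move the block.

```bash
cat >> h.py <<'E'
TC=np.array([.6427,-.0063]); TY=-.1136
def trk(x,y,T=None):
    c,s=np.cos(TY),np.sin(TY); return TC+np.array([c*x-s*y,s*x+c*y])
def itrk(p):
    c,s=np.cos(TY),np.sin(TY); d=np.asarray(p)[:2]-TC; return np.array([c*d[0]+s*d[1],-s*d[0]+c*d[1]])
def st(*k): s=robot.sense(); print("t",round(s["t"],1),"tcp",np.round(s["tcp_pos"],4),"yaw",round(float(s["tcp_rot"][2]),3),"op",round(float(s["opening"]),3),"F",np.round(s["wrist_force"],1),*k)
def down(p,z,yaw,hover,vel=.12):
    robot.goto([*p,hover],[np.pi,0,yaw]); robot.move_straight([*p,z],vel=vel)
E
python3 - <<'E'
from h import *
for g in(.8,1.0):
    robot.grip(g); robot.move_straight([.5,.22,.0]); c=robot.move_straight([.5,.22,-.032],vel=.04,contact_N=5); st(g,c); robot.move_straight([.5,.22,.05])
p=trk(0,-.0855)
robot.grip(.6); down(p,.018,TY,.15); robot.grip(0,40); robot.sleep(.2); st("gripped")
robot.move_straight([*p,.12]); st("up")
f=robot.grab_frame("wrist");np.savez("held.npz",**f)
b=[.545,.347]; robot.goto([*b,.12],[np.pi,0,0]); robot.move_straight([*b,.03],vel=.1); c=robot.move_straight([*b,.0095],vel=.03,contact_N=4); st("down",c)
robot.grip(.5); robot.sleep(.1); robot.move_straight([*b,.12]); st("released")
f=snap("tray1",(.5,.347,.25),-1.57)
cv2.imwrite("pics/m3.png",np.hstack([cv2.imread("pics/tray1.png")[:300,100:500],cv2.cvtColor(np.load("held.npz")["image"],cv2.COLOR_RGB2BGR)[:300,80:480]]))
E
```

```text
t 33.3 tcp [ 0.5002  0.2199 -0.0207] yaw -0.0 op 0.802 F [-1.6 -1.3  8.8] 0.8 True
t 35.3 tcp [ 0.4998  0.2198 -0.0265] yaw -0.0 op 0.999 F [-1.5 -0.2  7.9] 1.0 True
t 39.6 tcp [ 0.6334 -0.0913  0.0187] yaw -0.114 op 0.201 F [-1.1  0.2  5.7] gripped
t 40.4 tcp [ 0.632  -0.0914  0.1188] yaw -0.114 op 0.199 F [-0.3 -0.2 -2.8] up
t 43.6 tcp [0.5455 0.3476 0.021 ] yaw 0.0 op 0.199 F [-0.1  0.5  4.4] down True
t 44.9 tcp [0.5445 0.3464 0.1191] yaw -0.0 op 0.495 F [ 0.5 -0.4 -0.3] released
```

View pics/m3.png

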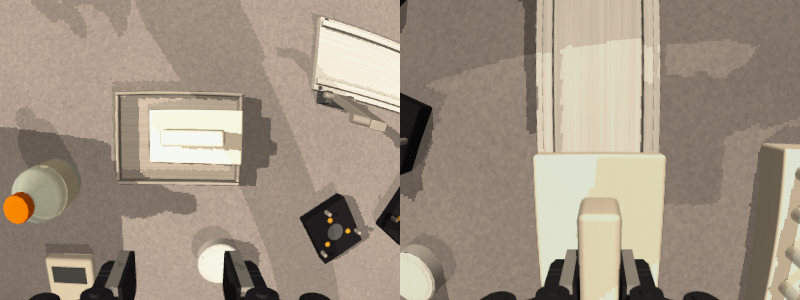

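The block was set down with one end on the tray's right wall: contact came 10 mm early, and the block spans columns 149–241 against tray interior 119–238. I'll measure how far to shift it and re-place it.

Run:
```python
from h import *
np.set_printoptions(precision=4,suppress=True)
f=dict(np.load("tray1.npz"))
P=lambda u,v,z:plane(f,np.array(u)+100.,np.array(v,float),z+ZB,True)[:,:2]
t=P([114,242,241,117],[92,93,184,184],.022);print("tray",t,t.mean(0))
b=P([149,243,241,149],[111,111,164,160],.024);print("base",b,b.mean(0))
r=P([160,224,224,160],[130,130,147,147],.050);print("rib",r,r.mean(0))
g=dict(np.load("held.npz"))
print("held base far edge",plane(g,np.array([535-320.,665-320]),np.array([153.,153]),.118-.0187+.024+ZB,True))
s=dict(np.load("tb.npz"));
```

```text
tray [[0.6012 0.4234]
 [0.5999 0.273 ]
 [0.4896 0.2711]
 [0.4896 0.4229]] [0.5451 0.3476]
base [[0.5772 0.3819]
 [0.5783 0.2719]
 [0.5147 0.2725]
 [0.519  0.3826]] [0.5473 0.3272]
rib [[0.556  0.3677]
 [0.5564 0.2978]
 [0.5375 0.2974]
 [0.5372 0.3679]] [0.5468 0.3327]
held base far edge [[ 0.6096 -0.0339  0.1208]
 [ 0.6711 -0.041   0.1208]]
```

```bash
cat >> h.py <<'E'
def rz(f,u,v,k=2):
    """world point from the range image (median of a patch)"""
    u,v=int(round(u)),int(round(v)); z=np.median(f["range_z"][v-k:v+k+1,u-k:u+k+1]); x,y=(u-f["cx"])/f["fx"],(v-f["cy"])/f["fy"]; r=np.hypot(x,y)+1e-9
    d=np.array([np.tan(r)*x/r,np.tan(r)*y/r,1])*z; return np.asarray(f["R"]).T@(d-f["t"])
E
python3 - <<'E'
from h import *
np.set_printoptions(precision=4,suppress=True)
f=dict(np.load("tray1.npz"))
for n,(u,v) in dict(bL=(153,120),bL2=(153,155),bR=(234,120),bR2=(234,155),ribL=(168,138),ribR=(216,138),trayfloor=(130,138),wallR=(240,100),bench=(290,60)).items(): print(n,rz(f,u+100,v))
cv2.imwrite("pics/z1.png",cv2.resize(cv2.imread("pics/tray1.png")[80:200,200:360],(800,600),interpolation=cv2.INTER_CUBIC))
E
```

```text
bL [0.5664 0.3778 0.0149]
bL2 [0.5241 0.3783 0.0148]
bR [0.5675 0.2842 0.0317]
bR2 [0.5267 0.2832 0.0315]
ribL [0.5472 0.359  0.0485]
ribR [0.5482 0.3077 0.0578]
trayfloor [0.5442 0.4077 0.0023]
wallR [0.5915 0.275  0.0176]
bench [ 0.6486  0.2061 -0.0018]
```

View pics/z1.png

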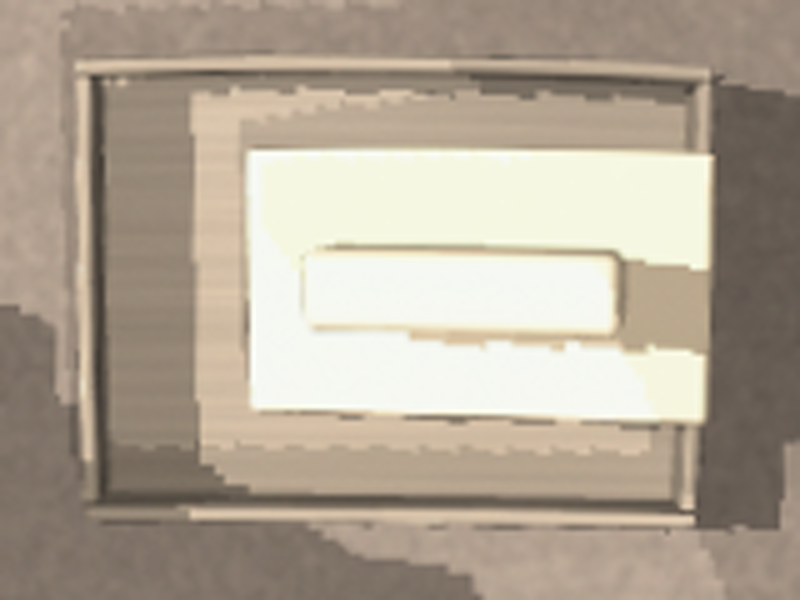

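The range image shows the block tilted 10°: left end at z 15 mm, right end at 32 mm on the wall. It sits about 16 mm off where I released it, so the grip must have slackened. I'll regrip it, level it with a 0.178 rad tool tilt, and re-place it.

```bash
cat > rg.py <<'E'
from h import *
np.set_printoptions(precision=4,suppress=True)
p=[.547,.333]
robot.grip(.6); down(p,.021,0,.12); robot.grip(0,60); robot.sleep(.15); st("gripped")
robot.move_straight([*p,.09],vel=.1); st("up")
b=[.546,.348]; A=[-(np.pi-.178),0,0]
robot.goto([*b,.09],A); robot.move_straight([*b,.03],vel=.1); c=robot.move_straight([*b,.0105],vel=.03,contact_N=4); st("down",c)
robot.grip(.5); robot.sleep(.1); robot.move_straight([b[0],b[1]-.014,.09]); st("released")
f=snap("tray2",(.5,.347,.25),-1.57)
m=(hsv(f)[...,2]>200); m[:80]=0;m[200:]=0;m[:,:215]=0;m[:,345:]=0
y,x=np.where(m); print(x.min(),x.max(),y.min(),y.max())
for u in np.linspace(x.min()+4,x.max()-4,4):
    for v in(y.min()+6,(y.min()+y.max())/2,y.max()-6): print(int(u),int(v),rz(f,u,v,1))
E
python3 rg.py
```

```text
t 49.5 tcp [0.5475 0.3334 0.0219] yaw -0.0 op 0.196 F [-1.2 -0.1  6.6] gripped
t 50.4 tcp [0.5467 0.3325 0.0894] yaw -0.0 op 0.195 F [-0.6  0.4 -2.1] up
t 51.9 tcp [0.5461 0.3479 0.0137] yaw -0.0 op 0.194 F [-1.  -0.2  4.9] down True
t 53.1 tcp [0.5456 0.3335 0.0894] yaw -0.0 op 0.502 F [-0.2  0.4 -0.4] released
215 327 92 183
219 98 [0.5941 0.4183 0.0139]
219 137 [0.5455 0.4193 0.0136]
219 177 [0.4978 0.4204 0.0165]
253 98 [0.5934 0.3772 0.0017]
253 137 [0.547  0.3745 0.0435]
253 177 [0.4947 0.3783 0.0026]
288 98 [0.5932 0.3359 0.0025]
288 137 [0.547  0.3369 0.0451]
288 177 [0.4945 0.3355 0.002 ]
323 98 [0.5939 0.2931 0.0026]
323 137 [0.5451 0.2941 0.0145]
323 177 [0.4948 0.2912 0.0024]
```

The block lies flat: rib top level at 45 mm, base ends at 15 mm, centred in the tray. Now the flag.

```bash
cat > flag.py <<'E'
from h import *
robot.grip(0)
w=.012; r=.07; d=.0135
robot.goto([*trk(-.13,.15),.16],[np.pi,0,TY]); robot.move_straight([*trk(-.13,.15),.028+r-d],vel=.2); st("beside flag")
for th in np.linspace(-.25,1.45,9):
    x=-.056+r*np.sin(th)-.005*np.cos(th)-w; z=.028+r*np.cos(th)+.005*np.sin(th)-d
    robot.move_straight([*trk(x,.15),z],vel=.15)
st("over")
c=robot.move_straight([*trk(.02,.15),.034-d],vel=.08); 
c=robot.move_straight([*trk(.02,.15),.022-d],vel=.03,contact_N=12); st("pressed",c)
robot.move_straight([*trk(.02,.15),.13],vel=.25)
f=snap("fl",trk(-.09,.10).tolist()+[.26],-1.68)
u,v=proj(f,np.array([[*trk(x,.15),.033] for x in(-.03,0,.02,.035)]))
for a,b in zip(u,v): print(rz(f,a,b,1),itrk(rz(f,a,b,1)))
cv2.imwrite("pics/flc.png",cv2.imread("pics/fl.png")[:300])
E
python3 flag.py
```

```text
t 57.2 tcp [0.5309 0.1582 0.085 ] yaw -0.113 op 0.0 F [ 0.  -0.   0.5] beside flag
t 59.6 tcp [0.6599 0.1424 0.0277] yaw -0.114 op -0.0 F [-0.5  0.7  0.4] over
t 60.3 tcp [0.6797 0.1406 0.0195] yaw -0.114 op -0.003 F [-1.4 -0.4  7.5] pressed True
[0.62942317 0.14612817 0.03135602] [-0.03046988  0.14994068]
[0.6599529  0.14236654 0.03147996] [0.00028947 0.14966402]
[0.68017035 0.14117544 0.03153347] [0.02051164 0.15077236]
[0.69430416 0.13842205 0.03134971] [0.03486645 0.14963887]
```

View pics/flc.png

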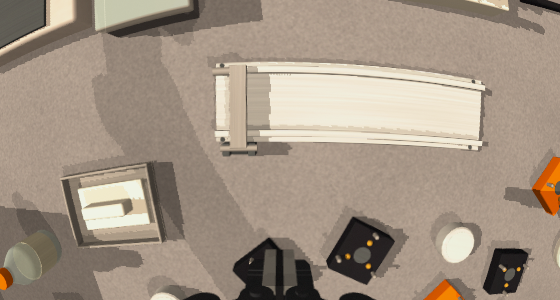

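The flag is level across the track, top at z ≈ 33 mm. Now the carriers, each with a fresh look from above before the grasp.

```bash
cat >> h.py <<'E'
def near(L,p): return min(L,key=lambda c:np.hypot(c[0]-p[0],c[1]-p[1])) if L else None
def wrap(a): return (a+np.pi/2)%np.pi-np.pi/2
def fetch(p,yaw,ty,gy=None):
    """carrier near p, to track y ty"""
    g=wrap(yaw); robot.grip(1.0)
    f=snap("lk",(*p,.22),g); c=near(carriers(f,.026+ZB),p); print("seen",np.round(c,4) if c else None)
    if c is None or np.hypot(c[0]-p[0],c[1]-p[1])>.05: return False
    p=c[:2]; g=wrap(c[2]); robot.goto([*p,.06],[np.pi,0,g]); robot.move_straight([*p,-.009],vel=.1,contact_N=12); st("at")
    robot.grip(0,70); robot.sleep(.15); st("grip"); robot.move_straight([*p,.09],vel=.15); st("lift")
    if robot.sense()["opening"]<.6: return False
    return place(ty)
def place(ty,tx=0.):
    q=trk(tx,ty); yw=TY; robot.goto([*q,.09],[np.pi,0,yw]); robot.move_straight([*q,.022],vel=.12); st("above")
    c=robot.move_straight([*q,.002],vel=.03,contact_N=5); st("set",c); return True
def release():
    s=robot.sense()["tcp_pos"]; robot.grip(1.0); robot.sleep(.1); robot.move_straight([*s[:2],.12],vel=.25)
E
python3 - <<'E'
from h import *
fetch((.444,.005),-2.152,.097)
E
```

```text
seen [ 0.4435  0.0046 -2.1505  0.1214]
t 67.4 tcp [ 0.4442  0.0047 -0.0084] yaw 0.991 op 0.999 F [-0.2  0.2  0.7] at
t 67.9 tcp [ 0.444   0.0044 -0.0078] yaw 0.991 op 0.75 F [-0.8 -0.2  8.5] grip
t 68.7 tcp [0.4427 0.0044 0.0893] yaw 0.991 op 0.749 F [-0.   0.2 -2.8] lift
t 70.5 tcp [0.6542 0.09   0.0226] yaw -0.114 op 0.751 F [ 0.3  0.2 -3.2] above
t 70.9 tcp [0.6544 0.0903 0.0141] yaw -0.113 op 0.757 F [-2.2 -0.6  5.2] set True
```

It stopped 10 mm early, so the carrier is on a fence top. I'll use the moment sign and step sideways.

```bash
cat >> h.py <<'E'
def wiggle(ty,seq):
    for dx in seq:
        q=trk(dx,ty); s=robot.sense()["tcp_pos"]; robot.move_straight([*s[:2],.0185],vel=.05); robot.move_straight([*q,.0185],vel=.05); t0=np.array(robot.sense()["torque"])
        c=robot.move_straight([*q,.002],vel=.03,contact_N=5); s=robot.sense(); st(dx,c,"dM",np.round(np.array(s["torque"])-t0,3))
        if s["tcp_pos"][2]<.008: return dx
    return None
E
python3 - <<'E'
from h import *
print(wiggle(.097,[0,-.0015,.0015,-.003,.003]))
E
```

```text
t 71.7 tcp [0.6541 0.0902 0.0142] yaw -0.114 op 0.746 F [-1.6  0.5  5.5] 0 True dM [-0.049  0.124 -0.016]
t 72.7 tcp [0.652  0.0902 0.0043] yaw -0.114 op 0.752 F [-1.4  0.1  3.5] -0.0015 True dM [-0.053  0.076  0.028]
-0.0015
```

It dropped in at -1.5 mm. While it's held I'll feel both fences to get the true centre line.

Run:
```python
from h import *
z=.0065; robot.move_straight([*trk(-.0015,.095),z],vel=.03); r=[]
for sx in(-1,1):
    c=robot.move_straight([*trk(-.0015+sx*.006,.095),z],vel=.015,contact_N=6); s=robot.sense(); r.append(itrk(s["tcp_pos"])); st(c,np.round(r[-1],4)); robot.move_straight([*trk(-.002,.095),z],vel=.03)
m=(r[0][0]+r[1][0])/2; print("mid",m)
robot.move_straight([*trk(m,.095),z],vel=.03); robot.move_straight([*trk(m,.095),.002],vel=.03,contact_N=4); st("set"); release(); st()
```

```text
t 73.4 tcp [0.649  0.0884 0.006 ] yaw -0.113 op 0.744 F [ 1.7  0.  -0.5] True [-0.0045  0.0948]
t 74.0 tcp [0.652  0.0879 0.0049] yaw -0.113 op 0.755 F [-0.5  0.2 -2.1] True [-0.0014  0.0946]
mid -0.0029723738322325077
t 74.7 tcp [0.6511 0.0885 0.0046] yaw -0.113 op 0.746 F [-1.5  0.2  6.1] set
t 75.7 tcp [0.6508 0.0884 0.1202] yaw -0.113 op 1.0 F [-0.8 -0.6 -0.1]
```

```bash
echo 'TC=trk(-.003,0)' >> h.py
python3 - <<'E'
from h import *
if fetch((.4275,.1345),-.99,.015):
    ok=robot.sense()["tcp_pos"][2]<.008 or wiggle(.015,[-.0015,.0015,.003,-.003]) is not None
    print(ok)
    if ok: release()
E
```

```text
seen [ 0.4267  0.135  -1.0016 -0.8147]
t 78.8 tcp [ 0.4273  0.1352 -0.0084] yaw -1.002 op 0.995 F [ 0.7  0.1 -0.4] at
t 79.2 tcp [ 0.4272  0.1353 -0.0078] yaw -1.001 op 0.751 F [-1.4 -0.2  8.7] grip
t 80.1 tcp [0.4257 0.1346 0.0892] yaw -1.002 op 0.749 F [-0.1 -0.1 -3.3] lift
t 81.8 tcp [0.642  0.0093 0.0226] yaw -0.113 op 0.753 F [-0.8 -0.3 -3.3] above
t 82.4 tcp [0.6412 0.0089 0.0043] yaw -0.114 op 0.75 F [-0.4  0.5  4.7] set True
True
```

```bash
cat > push.py <<'E'
from h import *
def push(y0=-.135,N=12):
    robot.grip(0); robot.goto([*trk(0,y0),.09],[np.pi,0,TY]); robot.move_straight([*trk(0,y0),.0075],vel=.15)
    c=robot.move_straight([*trk(0,-.08),.0075],vel=.04,contact_N=N); s=robot.sense(); st("push",c,np.round(itrk(s["tcp_pos"]),4)); y=itrk(s["tcp_pos"])[1]
    robot.move_straight([*trk(0,y-.015),.0075],vel=.08); robot.move_straight([*trk(0,y-.015),.12],vel=.25)
def row(n="row"):
    L=[]
    for k,y in(("a",.06),("b",-.06)):
        f=snap(n+k,(*trk(-.09,y),.24),-1.68); L+=[(k,*np.round(itrk(c[:2]),4),round(c[2]-TY,3)) for c in carriers(f,.038+ZB) if abs(itrk(c[:2])[0])<.02]
    for l in L: print(*l)
E
python3 - <<'E'
from h import *
from push import *
if fetch((.3857,-.2825),1.385,-.066):
    ok=robot.sense()["tcp_pos"][2]<.008 or wiggle(-.066,[-.0015,.0015,.003,-.003]) is not None
    print(ok)
    if ok: release(); push(); row(); st()
E
```

```text
seen [ 0.3646 -0.2619  1.4008  0.5084]
t 87.4 tcp [ 0.3652 -0.2622 -0.0085] yaw 1.401 op 1.0 F [ 0.3 -0.4 -0.1] at
t 87.8 tcp [ 0.3651 -0.2623 -0.0078] yaw 1.401 op 0.75 F [-1.7  0.9  8.6] grip
t 88.7 tcp [ 0.3637 -0.2615  0.0893] yaw 1.401 op 0.752 F [ 0.8  0.6 -2.6] lift
t 91.0 tcp [ 0.6327 -0.072   0.0224] yaw -0.114 op 0.747 F [ 0.1 -1.2 -2.7] above
t 91.6 tcp [ 0.6322 -0.0719  0.0044] yaw -0.114 op 0.746 F [-1.3  0.7  3.6] set True
True
t 95.5 tcp [ 0.6282 -0.1052  0.0073] yaw -0.114 op 0.0 F [ 0.7 -1.9  0.1] push True [-0.0002 -0.1   ]
t 99.1 tcp [ 0.5437 -0.0541  0.2399] yaw -1.678 op 0.005 F [ 0.4 -0.3 -0.3]
```

Carrier c1 had been knocked about 3 cm, and the fresh look caught it. The push stopped where a closed row should end (-0.100). The three carriers merged into one blob in vision, so I'll detect the balls directly.

```bash
cat >> push.py <<'E'
def seats(f,z=.038+ZB):
    H=hsv(f); b=((H[...,1]>110)&(H[...,2]>75)&(H[...,0]<32)).astype(np.uint8); b[265:]=0
    n,l,s,ct=cv2.connectedComponentsWithStats(b); out=[]
    k=[i for i in range(1,n) if 3<=s[i,4]<200]
    P=np.array([itrk(p) for p in plane(f,ct[k,0],ct[k,1],z,True)])
    P=P[(abs(P[:,0])<.03)]
    for y in(.102,.026,-.05):
        Q=P[abs(P[:,1]-y)<.03]; o=Q.mean(0) if len(Q) else None
        if len(Q)==3: out.append((o,np.linalg.norm(Q-o,axis=1).round(4),np.degrees(np.angle(np.exp(3j*(np.arctan2(*(Q-o).T[::-1])-np.pi/2)).mean())/3),np.degrees(np.arctan2(*(Q-o).T[::-1])).round(0)))
        else: out.append((y,len(Q),Q.round(4).tolist()))
    return out
E
python3 - <<'E'
from push import *
np.set_printoptions(precision=4,suppress=True)
for n in("rowa","rowb"):
    f=dict(np.load(n+".npz"))
    for o in seats(f): print(n,*o)
cv2.imwrite("pics/rowz.png",np.vstack([ortho(dict(np.load(n+".npz")),.036,trk(0,.02),TY,(600,220),.0005) for n in("rowa","rowb")])[:,:,::-1])
E
```

```text
rowa [0.0028 0.1018] [0.0199 0.02   0.02  ] 59.95283244983192 [ 30. -90. 150.]
rowa [0.0017 0.0258] [0.0199 0.0196 0.02  ] -0.25157173897684537 [ -30.   90. -151.]
rowa [ 0.0019 -0.0502] [0.0199 0.0198 0.02  ] -0.1030376192243756 [ -30.   90. -150.]
rowb [0.0028 0.1017] [0.02   0.0201 0.02  ] -59.82744685288524 [ 30. -90. 150.]
rowb [0.0017 0.0256] [0.0199 0.0197 0.02  ] -0.40436259994423945 [ -30.   89. -151.]
rowb [ 0.0018 -0.0503] [0.0198 0.0197 0.0199] -0.16890285417364442 [ -30.   90. -150.]
```

View pics/rowz.png

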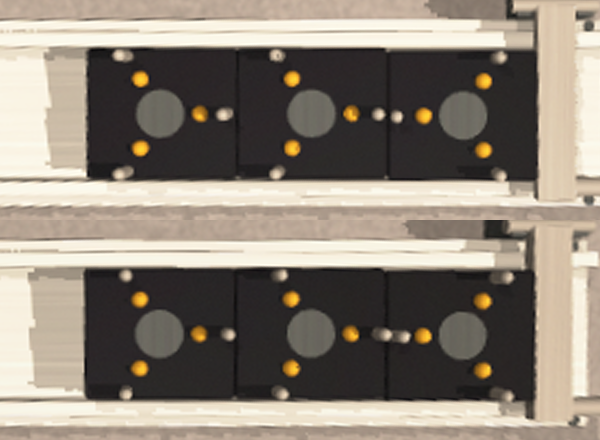

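The row is closed: y = 0.1018, 0.0258 and -0.0502 (ideal 0.102, 0.026, -0.050), aligned to 0.5°. Carriers two and three have a post at +y, and the one at the stop is turned round. Next is window A, centred by two crossed grips before lifting.

```bash
cat > win.py <<'E'
from push import *
ZG=-.0065
def take(p):
    y1=TY+np.pi/2; robot.grip(.88)
    f=snap("lw",(*p,.22),TY); L=[d for d in discs(f,.026+ZB) if abs(d[3]-56)<7]; d=near(L,p); print("seen",np.round(d,4) if d else None)
    if d is None or np.hypot(d[0]-p[0],d[1]-p[1])>.06: return None
    p=np.array(d[:2]); robot.goto([*p,.07],[np.pi,0,y1]); robot.move_straight([*p,ZG],vel=.12,contact_N=12); robot.grip(0,25); robot.sleep(.1); st("y-grip")
    robot.grip(.88); robot.move_straight([*p,.05],vel=.2); robot.goto([*p,.05],[np.pi,0,TY]); robot.move_straight([*p,ZG],vel=.12,contact_N=12); robot.grip(0,60); robot.sleep(.15); st("x-grip")
    robot.move_straight([*p,.11],vel=.15); st("lift"); return robot.sense()["opening"]>.5
def seat(x,y):
    q=trk(x,y); robot.goto([*q,.11],[np.pi,0,TY]); robot.move_straight([*q,.05],vel=.12); robot.sleep(.2); st("above",np.round(itrk(robot.sense()["tcp_pos"]),4))
    c=robot.move_straight([*q,.031],vel=.025,contact_N=3); st("set",c); return robot.sense()["tcp_pos"][2]
E
python3 - <<'E'
from win import *
if take((.437,-.144)):
    z=seat(-.0006,-.0502); print("z",z)
E
```

```text
seen [ 0.4365 -0.1447 54.5498 55.1774]
t 104.2 tcp [ 0.4373 -0.145  -0.0055] yaw 1.457 op 0.664 F [-1.1 -1.   6.8] y-grip
t 107.2 tcp [ 0.437  -0.1448 -0.0053] yaw -0.114 op 0.647 F [-0.6  0.4  5.2] x-grip
t 108.2 tcp [ 0.4358 -0.1443  0.1094] yaw -0.113 op 0.648 F [-0.3 -0.  -1.1] lift
t 109.9 tcp [ 0.6341 -0.0559  0.051 ] yaw -0.114 op 0.646 F [-0.2  0.4 -2.3] above [ 0.0001 -0.0503]
t 110.5 tcp [ 0.6332 -0.0557  0.0344] yaw -0.114 op 0.651 F [-2.   0.5  4. ] set True
z 0.03443080662544798
```

Contact came at exactly the expected seat height. Releasing, then window B.

```bash
cat >> win.py <<'E'
def letgo():
    s=robot.sense()["tcp_pos"]; robot.grip(.88); robot.sleep(.15); robot.move_straight([*s[:2],.13],vel=.15)
def seated(n="chk"):
    for k,y in(("a",.06),("b",-.06)):
        f=snap(n+k,(*trk(-.09,y),.24),-1.68)
        for d in discs(f,.066+ZB):
            c=itrk(d[:2])
            if abs(c[0])<.03:
                Q=[rz(f,*[a for a in proj(f,np.array([*(np.array(d[:2])+.02*np.array(e)),.066]))],1)[2] for e in((1,0),(-1,0),(0,1),(0,-1))]
                print(k,"disc",np.round(c,4),np.round(d[2:],1),"top z x+-,y+-",np.round(Q,4))
        for o in seats(f): print(k,*o[:2])
E
python3 - <<'E'
from win import *
letgo()
if take((.384,.2937)):
    z=seat(-.0006,.0258); print("z",z)
E
```

```text
seen [ 0.3832  0.2952 54.6167 55.6577]
t 116.5 tcp [ 0.3837  0.2955 -0.0054] yaw 1.457 op 0.663 F [-1.3 -1.4  5.6] y-grip
t 119.6 tcp [ 0.3834  0.2956 -0.0052] yaw -0.114 op 0.647 F [-2.4 -1.5  8.2] x-grip
t 120.5 tcp [0.3825 0.2949 0.1093] yaw -0.113 op 0.647 F [ 0.4  0.1 -1.9] lift
t 122.7 tcp [0.6427 0.0197 0.051 ] yaw -0.114 op 0.653 F [ 0.  -0.3 -1.1] above [0.0001 0.0259]
t 123.3 tcp [0.6419 0.0198 0.0347] yaw -0.114 op 0.646 F [-0.5  0.2  3.2] set True
z 0.034650896953810774
```

Run:
```python
from win import *
np.set_printoptions(precision=4,suppress=True)
letgo(); seated(); st()
f=snap("all",(.5,-.1,.34),1.57); print("discs",[np.round(d,3) for d in discs(f,.026)]); f2=robot.grab_frame("scene"); cv2.imwrite("pics/scene9.png",f2["image"][:,:,::-1])
cv2.imwrite("pics/fin.png",np.hstack([np.vstack([cv2.imread(f"pics/{n}.png")[40:270,130:530] for n in("chka","chkb")]),cv2.resize(cv2.imread("pics/scene9.png")[100:350,120:417],(400,337))[:460] if 0 else cv2.copyMakeBorder(cv2.resize(cv2.imread("pics/scene9.png")[100:350,120:417],(400,337)),0,123,0,0,cv2.BORDER_CONSTANT)]))
```

```text
a [0.0028 0.1017] [0.0199 0.02   0.02  ]
a 0.026 0
a -0.05 0
b [0.0028 0.1017] [0.0201 0.02   0.0201]
b 0.026 0
b -0.05 0
t 127.1 tcp [ 0.5438 -0.0541  0.2398] yaw -1.678 op 0.877 F [ 0.4 -0.7  0.4]
discs [array([ 0.629, -0.54 , 69.95 , 71.508]), array([ 0.374, -0.43 , 78.806, 79.698])]
```

View pics/fin.png

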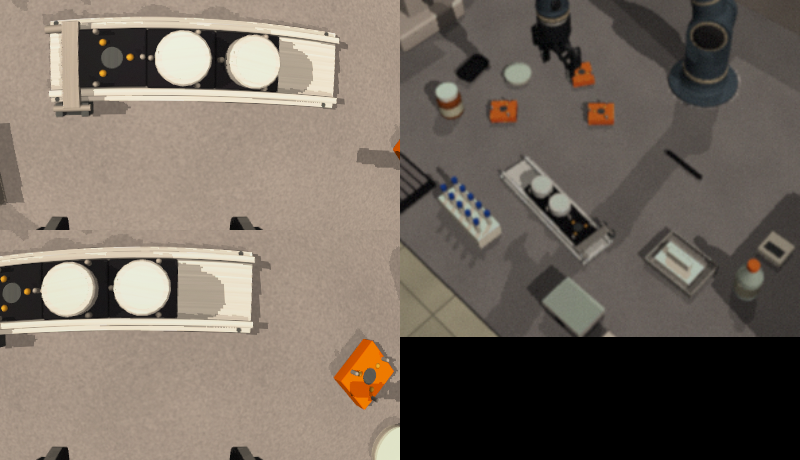

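The picture shows both windows on carriers in a closed row, the flag down and the block in the tray. No other disc is left apart from the dish. I'll check level and centring with the range image.

Run:
```python
from h import *
np.set_printoptions(precision=4,suppress=True)
for n in("chka","chkb"):
    f=dict(np.load(n+".npz")); v,u=np.mgrid[0:265,0:560]; x=(u-f["cx"])/f["fx"];y=(v-f["cy"])/f["fy"];r=np.hypot(x,y)+1e-9;Z=f["range_z"][:265]
    X=(np.dstack([np.tan(r)*x/r*Z,np.tan(r)*y/r*Z,Z])-f["t"])@f["R"]; d=X[...,:2]-TC; c,s=np.cos(TY),np.sin(TY)
    T=np.dstack([c*d[...,0]+s*d[...,1],-s*d[...,0]+c*d[...,1],X[...,2]])
    m=(abs(T[...,0])<.04)&(T[...,2]>.058)&(T[...,2]<.075)&(Z>0)
    for yc in(.026,-.05):
        g=m&(abs(T[...,1]-yc)<.038); P=T[g]; cen=P.mean(0)
        if len(P)<50: continue
        (cx,cy),rad=cv2.minEnclosingCircle((P[:,:2]*1e3).astype(np.float32)); q=np.hypot(*(P[:,:2]-cen[:2]).T)<.024
        a=np.linalg.lstsq(np.c_[P[q,:2]-cen[:2],np.ones(q.sum())],P[q,2],rcond=None)[0]
        print(n,"win",cen,"circle",round(cx,1),round(cy,1),round(rad,1),"tilt",a[:2],"top",a[2])
    k=(abs(T[...,0])<.02)&(T[...,2]>.031)&(T[...,2]<.038)&(T[...,1]<-.06); print("row end y",np.percentile(T[k][:,1],2) if k.sum()>20 else None)
    k=(abs(T[...,0])<.03)&(abs(T[...,1]-.15)<.006); print("flag top",np.median(T[k][:,2]),np.polyfit(T[k][:,0],T[k][:,2],1)[0])
```

```text
chka win [0.0007 0.0268 0.0643] circle 0.6 26.4 29.1 tilt [ 0.0021 -0.0043] top 0.06456170246297144
chka win [ 0.0008 -0.0483  0.0643] circle 0.8 -49.9 29.4 tilt [ 0.0013 -0.0014] top 0.06456456396538772
row end y -0.08844333864268157
flag top 0.03141738979284508 -0.001696686711005972
chkb win [0.0008 0.025  0.0642] circle 1.2 26.1 29.2 tilt [0.0013 0.0022] top 0.06454437752611852
chkb win [ 0.0009 -0.0501  0.0643] circle 1.0 -50.0 29.2 tilt [-0.0005  0.0023] top 0.06456223317460877
row end y -0.45910174619485655
flag top 0.03134560844052514 -0.00010243668266847383
```

Everything checks out, and the arm is parked clear. Handing in.

```bash
python3 -c "
from h import *
robot.close_job(); st()"
```

```text
the job is handed in; nothing more can be done
the job is handed in; nothing more can be done
```

The track is set up as asked, and I handed the job in at about 130 s of the 208 s allowed. No verdict is reported, so what follows rests on my own last checks:

- **Block:** it lies flat in the tray. Its rib top is level at about 46 mm once a 2 mm range offset is allowed for.
- **Flag:** it is level across the track, with its top at about 33 mm.
- **Carriers:** the row is closed. After the push, centres were at y 101.8, 25.8 and -50.2 mm (ideal 102, 26 and -50). After seating the windows, the row end read -88.4 mm (ideal -88).
- **Windows:** both windows on the bench are seated and released. Each is within about 1–2 mm of its seat centre, tilted less than 0.006 rad, with its top at about 66 mm. No third window was there, and the remaining disc is the dish.

**What went wrong on the way:**
- **Fingertip offset:** the tips ended about 13 mm behind the reported tool point (gripper shut), not 11 mm ahead as `nose_length` says. I worked from heights I probed on the bench.
- **Block slip:** the block probably slipped in the grip and first landed tilted on the tray wall. I regripped it, levelled it and set it down again.
- **Track centre:** the camera put the track's centre line 3 mm off, so the first carrier landed on a fence. I corrected this by feeling both fences with the carrier held.
- **Knocked carrier:** one carrier had been moved about 3 cm, and the fresh look before the grasp caught it.

**Checks that failed:** the colour-based disc finder did not pick out the seated windows against the bright track. Their final check comes from the range image and one picture. In one of the two last views the row-end reading was unusable.

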